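Hang the socket box on the panel's screw by its keyhole

TASK

Hang the die-cast socket box on the screw of the upright mounting panel: bring the keyhole in its back over the screw head, squeeze the box lightly against the panel on its rubber feet and pull it straight down until the screw is fully home at the top of the slot, then let go. Feel for the screw rather than forcing it - never lean hard on the panel or its screw with the box - and leave everything else on the bench where it is.

Things in the scene. Friction and masses are not known exactly. Their poses are not given: they have to be found in the camera images.
- socket_box: Die-cast aluminium box standing upright on the bench, 56 mm wide (its y), 36 mm deep (its x), 96 mm tall, about 0.4 kg, six banana sockets on its front. Origin: centre of its underside; z up, x points out of its BACK, which has the keyhole. It hangs with its x, y, z parallel to the panel's.
- box_grip (a point): Middle of the box at the height to grip it across its 56 mm width: 74 mm above its underside.
- key_hole (a point): Centre of the keyhole's round hole (15 mm across), in the outer face of the box's back: 18 mm behind the box's middle, 62 mm above its underside. A slot 8 mm wide runs up from it. The back wall is 3 mm thick with a hollow behind.
- key_slot_end (a point): Point in the outer face of the back, 14 mm above key_hole, where the middle of the screw's shank lies when it is fully home at the top of the slot.
- feet_line (a point): Midpoint between the tips of the box's two upper rubber feet (5.5 mm out of its back, 89 mm above its underside) when they are not squeezed. Feet 9 mm across, 21 mm either side of the centre line; two more alike 7 mm above the underside. Each yields about 0.4 N per mm and is solid after 3.5 mm.
- panel: Upright grey sheet-steel mounting panel fixed to the bench, 280 mm wide (its y), 206 mm tall, 4 mm thick. Origin: middle of the foot of its front face; x points from the front face into the panel, z up. An earth-bonding bar, 36 mm wide and 28 mm deep, is mounted on its front at y = 90 to 126 mm, 65 to 185 mm up.
- screw_slot (a point): Middle of the horizontal slotted hole (36 x 7 mm) that carries the steel screw, on the panel's front face, 30 mm to the -y side of its middle, 175 mm up; axes as the panel's. The screw stands square to the panel at this height, but is clamped anywhere within 14 mm either way along y: its place in the slot is not measured.
- screw_head (a point): Point 6 mm out from screw_slot, about where the underside of the screw's head is: really 5.5 to 7 mm off the panel's face, and offset along y like the screw. Pan head 12 mm across, 4.5 mm thick; shank 6 mm; washer 1.5 mm thick. The box's 3 mm back wall passes behind the head only when the upper feet are squeezed by 1.5 to 3 mm.
- handheld: Black rubber-clad handheld instrument lying on the bench, 150 x 85 x 36 mm; not to be moved.
- screwdriver: Screwdriver lying on the bench, 180 mm long; not to be moved.
- logic_board: Small green circuit board, 75 x 50 x 18 mm; not to be moved.
- wire_reel: Grey reel standing on its flange, 64 mm across, 42 mm tall; not to be moved.
- filter_box: Aluminium in-line filter lying on the bench, 92 x 38 x 27 mm, a connector at each end; not to be moved.
- probe: Black pen-shaped test probe, about 125 mm long; not to be moved.
Mind the look-alikes: they are no part of the job. Leave any green look-alike of the socket_box alone.

How it is judged:
By the outcome, as a careful person would: the job done as asked, in the order asked, and still so for the second after the job is handed in, with the robot touching nothing.
It also fails if it takes over 70 s, if anything falls off the work surface, if the arm or the gripper's body presses on something with over 40 N, if the wrist force passes 120 N, or if a joint passes its speed limit or range.

ROBOT

A 6-joint arm with a two-finger parallel gripper is mounted at the origin on the work surface. World frame = base frame: x ahead of the robot, y to its left, z up, the work surface at z = 0. Lengths are in m, angles in rad, forces in N, time in s.
With the tool pointing down it reaches from about 0.375 to 0.975 m from the base axis. Payload 3.8 kg.
Tool frame: the origin (TCP) lies on the centre line of the jaws, within the pads' length; the fingertips stand 14 mm ahead of it and the grasp point (between the pads) lies 5 mm behind it (arm.tcp_to_tips is the z of the fingertips in the tool frame, in m); z points along the fingers, y is the line along which they close (so a half turn about z gives the same grasp; the last joint's range is limited). The gripper opens to 88 mm and grips with 3 to 60 N. Pads are 18 mm wide; open, the fingers measure 123 mm over their backs; the gripper's body (75 mm by 187 mm) begins 45 mm behind the grasp point.
Start: joints at [-1.234, 0.264, 1.604, -0, 1.274, -0.037], TCP at [0.246, -0.628, 0.253] pointing down, gripper open.
Joint ranges: [-2.63, 2.63], [-0.94, 2.18], [0.31, 2.57], [-1.31, 4.45], [0, 2.66], [-2.55, 2.55]. Speed limits (rad/s): [2.57, 2.57, 3.14, 3.14, 3.14, 3.14].

INTERFACE

Orientations are given as a unit quaternion [x, y, z, w].
In Python, from plant import monitor, viewer, arm gives the robot as it stands.
- The arm moves only by the tool drive_tool, never from a script. Its argument "targets" is a list that holds one entry, the list of rows, each a list of 6 numbers: the shift along the world's x, y, z in cm, then the turn, a rotation vector about the world's x, y, z in rad. A call has 1 to 8 rows; each row is the pose to reach, as a shift and turn from the pose commanded when the call began; what a row does not reach only later rows make up. A row lasts 1/10 s, in which the tool goes at most 50 mm and 8.59 degrees, less where a joint would pass 70% of its speed; a pose out of reach is approached as far as the arm can. A call with a gripper value outside its range is refused whole. "claw" is the opening, from 0 (shut) to 1 (fully open), set as the call begins (left out, the last holds). The fingers move at their own pace and stop on an object; "force" is the grip in N (left out, the last holds). Time passes only in rows, so rows that repeat a pose let the fingers close. It gives the time, the measured TCP pose, the force, the opening and the grip force at its end, in the units of the state.
- monitor.sense(): the state, without advancing time (a new reading comes with each control period).
- viewer.grab_frame(name): name is "scene" or "side" or "wrist"; returns a dict with "img" (400x640x3 uint8, red, green, blue), "vertical_fov" (degrees; the focal length in pixels is half the picture's height over the tangent of half this angle, whatever the lens; pixels are square), "cx", "cy" (the principal point, pixels), "extrinsics" (4x4, takes a point from world to camera coordinates); the wrist camera has in their place "mount" (4x4, takes a point from camera to tool coordinates, whose origin is the TCP and whose axes are the flange's). Camera axes: x right, y down, z forward; pixel columns grow to the right and rows downward; lengths in m; the calibration is good to about 2 mm. A picture is of the moment at which its call begins: read the wrist's pose just before it. There is no depth.
- arm.job_done(): hands the job in; it is judged then, once.
The state is a dict: "t": time; "joint_pos": joint angles; "dq": joint speeds; "joint_torque": joint torques, N m; "tool_pos": TCP position; "ee_rot": TCP orientation; "ft_force": force on the tool from outside, world axes, zero at the start; "torque": the same for the moment, N m; "width": finger opening in m; "grip_force": force on a finger pad.
Only numpy, scipy, OpenCV 4.12 (cv2) and the standard library are available. Lean on these libraries where they do the work, as an engineer would, in place of code of your own. Each camera call takes 0.05 s, during which the arm holds its last target. There are 200 camera calls.

## Working session

There is one attempt and no reset: what is moved stays moved. The work goes in short steps, Python scripts to look and compute and a tool call to move; the robot and the scene stay as the last step left them, time stands still between calls to the robot, and variables do not carry over. Pictures are saved under pics/ and viewed, at most 10 in all, crops included, and the job is handed in when it is done.

Besides the shell and the picture viewer there is one more tool, called as name(argument=value, ...), one argument or row to a line, values as JSON. drive_tool: Moves the arm, as the interface text tells. Its arguments: {"type":"object","properties":{"targets":{"type":"array"},"claw":{"type":"number"},"force":{"type":"number"}},"required":["targets"]}

```bash
mkdir -p pics
cat > h.py <<'E'
import numpy as np, cv2
from plant import monitor, viewer, arm
from scipy.spatial.transform import Rotation as R
def cam(f, st=None):
    h=f['img'].shape[0]; fl=h/2/np.tan(np.radians(f['vertical_fov'])/2)
    K=np.array([[fl,0,f['cx']],[0,fl,f['cy']],[0,0,1]])
    if 'extrinsics' in f: E=np.array(f['extrinsics'])
    else:
        T=np.eye(4);T[:3,:3]=R.from_quat(st['ee_rot']).as_matrix();T[:3,3]=st['tool_pos']
        E=np.linalg.inv(T@np.array(f['mount']))
    return K@E[:3]
def proj(P,X):
    q=P@np.append(X,1); return q[:2]/q[2]
def plane(P,uv,axis,val):  # intersect pixel ray with world axis=val
    A=np.array([uv[0]*P[2]-P[0],uv[1]*P[2]-P[1]]); e=np.zeros(4); e[axis]=1;e[3]=-val
    A=np.vstack([A,e]); return np.linalg.solve(A[:,:3],-A[:,3])
def tri(Ps,uvs):
    A=np.vstack([[u*P[2]-P[0],v*P[2]-P[1]] for P,(u,v) in zip(Ps,uvs)])
    return np.linalg.lstsq(A[:,:3],-A[:,3],rcond=None)[0]
E
python3 - <<'E'
from h import *
import pickle
D={}
for n in('scene','side','wrist'):
    s=monitor.sense();f=viewer.grab_frame(n);cv2.imwrite(f'pics/{n}0.png',f['img'][...,::-1]);P=cam(f,s);D[n]=P
    E=f.get('extrinsics')
    if E is not None: E=np.array(E);print(n,f['vertical_fov'],-E[:3,:3].T@E[:3,3],E[2,:3])
    else: print(f['mount'],f['vertical_fov'])
pickle.dump(D,open('P0.pkl','wb'))
print(monitor.sense())
E
```

```text
scene 44.7918955528149 [1.17270488 0.30222138 1.14421661] [-0.49578176 -0.1908632  -0.84721407]
side 54.88056153013264 [ 0.39269293 -0.40554683  0.70044742] [ 0.2221027   0.59796035 -0.77013882]
[[-3.58650778e-04 -9.58112442e-01 -2.86392074e-01  7.38587532e-02]
 [ 9.99999895e-01 -2.61684775e-04 -3.76851566e-04  1.03299404e-04]
 [ 2.86121728e-04 -2.86392180e-01  9.58112435e-01 -1.32323425e-01]
 [ 0.00000000e+00  0.00000000e+00  0.00000000e+00  1.00000000e+00]] 68.0477755685365
{'t': 0.15, 'joint_pos': array([-1.23385565e+00,  2.64597969e-01,  1.60503419e+00,  1.98599718e-05,
        1.27376127e+00, -3.68968765e-02]), 'dq': array([ 0.00109596, -0.00150273, -0.0041213 ,  0.00065409, -0.00176113,
       -0.00149378]), 'joint_torque': array([ 8.27256135e-04, -5.02849460e+01, -3.57468796e+01,  7.29040825e-02,
        2.49948545e-02, -1.13695714e-04]), 'tool_pos': array([ 0.24633273, -0.62787212,  0.25167609]), 'ee_rot': array([ 9.82581633e-01,  1.85829288e-01, -1.25185458e-04, -8.91690470e-04]), 'ft_force': array([ 0.24568859,  0.78014794, -0.67848554]), 'torque': array([-0.04406809, -0.0127181 ,  0.081279  ]), 'grip_force': 0.0, 'width': 0.08802194283556637}
```

View pics/scene0.png

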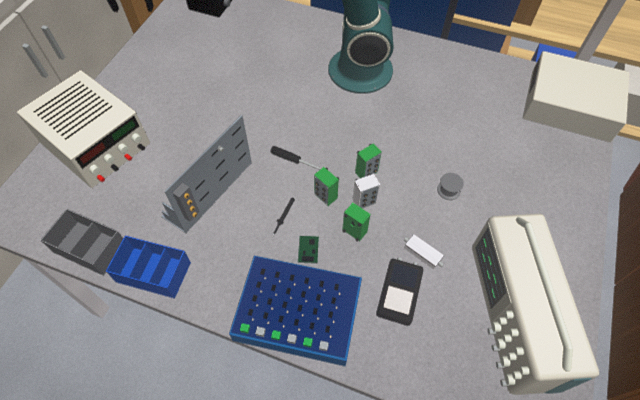

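View pics/side0.png

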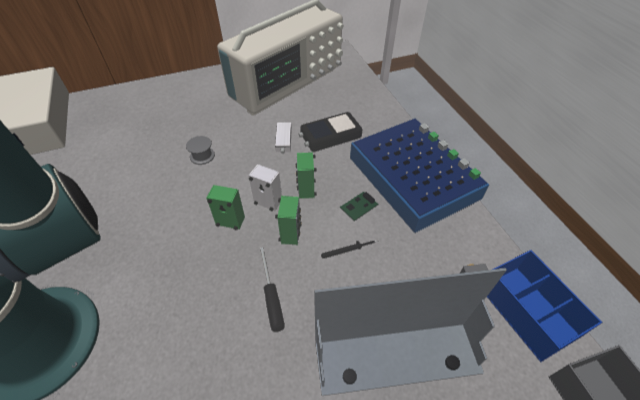

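The scene shows the white box at about (367,190) with three green look-alikes around it, and the panel at about (210,175), its front facing right. In the side view the keyhole of the white box is visible at about (264,188), and the panel is seen from behind. Next I'll look at enlarged crops.

Run:
```python
import cv2,numpy as np
a=cv2.imread('pics/scene0.png');b=cv2.imread('pics/side0.png')
L=lambda i,x,y,w,h,s:cv2.resize(i[y:y+h,x:x+w],None,fx=s,fy=s,interpolation=cv2.INTER_CUBIC)
c1=L(a,155,110,100,125,4) #400x500
c2=L(a,300,135,100,60+65,4)
cv2.imwrite('pics/c1.png',np.hstack([c1,c2]))
cv2.imwrite('pics/c2.png',np.hstack([L(b,200,140,130,110,3),L(b,305,255,205,110,2)[:, :410]]) if 0 else L(b,200,140,130,110,6))
```

```text
(no output)
```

View pics/c1.png

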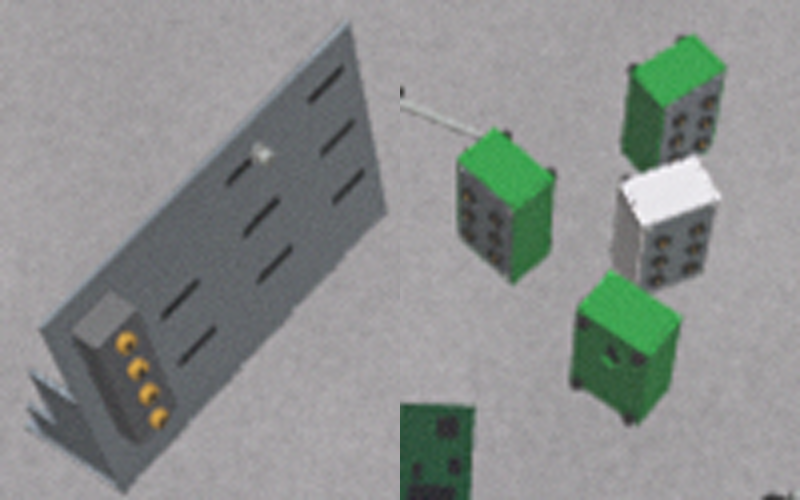

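Run:
```python
import cv2
b=cv2.imread('pics/side0.png')
cv2.imwrite('pics/c3.png',cv2.resize(b[145:260,200:330],None,fx=5,fy=5,interpolation=cv2.INTER_CUBIC))
```

```text
(no output)
```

View pics/c3.png

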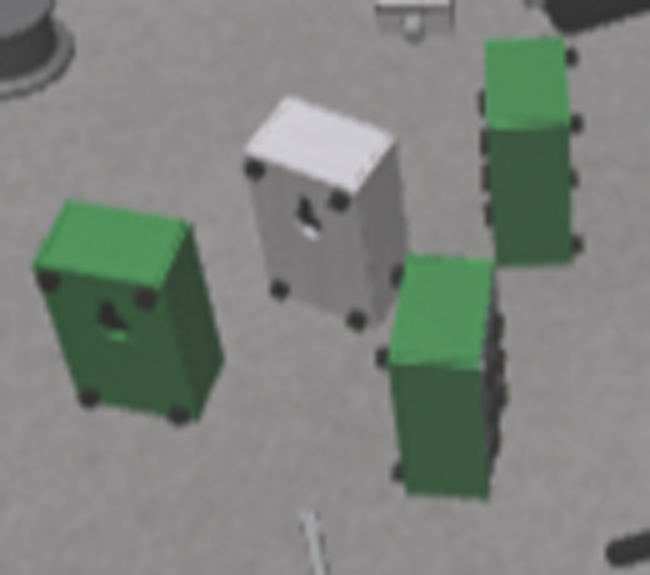

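The crops show the screw head at scene crop (261,154), the panel corners, and the white box's top corners in both views. The keyhole side faces the panel. Next I'll fit the poses.

```bash
cat > fit.py <<'E'
from h import *
import pickle
from scipy.optimize import least_squares
D=pickle.load(open('P0.pkl','rb'))
def W(p,X): 
    c,s=np.cos(p[2]),np.sin(p[2]); return np.array([p[0]+c*X[0]-s*X[1],p[1]+s*X[0]+c*X[1],X[2]])
def fit(obs,p0):
    r=least_squares(lambda p:np.concatenate([proj(D[n],W(p,X))-uv for n,uv,X in obs]),p0,loss='soft_l1'); return r.x,np.round(r.fun.reshape(-1,2),1)
up=lambda x0,y0,s,X,Y:np.array([x0+(X+.5)/s-.5,y0+(Y+.5)/s-.5])
S=lambda X,Y:up(155,110,4,X,Y)
S2=lambda X,Y:up(300,135,4,X-400,Y)
B=lambda X,Y:up(200,145,5,X,Y)
pan=[('scene',S(347,22),(0,-.14,.206)),('scene',S(40,330),(0,.14,.206)),('scene',S(127,490),(0,.14,0)),('scene',S(385,212),(0,-.14,0))]
pp,r=fit(pan,[.5,-.3,-1.5]);print('panel',pp,r.tolist())
box=[('side',B(247,150),(.018,-.028,.096)),('side',B(357,192),(.018,.028,.096)),('side',B(395,140),(-.018,.028,.096)),('side',B(285,97),(-.018,-.028,.096)),('side',B(377,328),(.018,.028,0)),
('scene',S2(720,198),(-.018,-.028,.096)),('scene',S2(638,222),(-.018,.028,.096)),('scene',S2(620,190),(.018,.028,.096)),('scene',S2(700,157),(.018,-.028,.096))]
bp,r=fit(box,[.5,0,-1.6]);print('box',bp,r.tolist())
r=least_squares(lambda q:proj(D['scene'],W(pp,(-.0085,q[0],q[1])))-S(261,154),[-.03,.175]);print('screw y,z panel',r.x)
for n in('scene',): print(W(pp,(-.008,r.x[0],.175)))
if __name__=='__main__': np.save('poses.npy',[pp,bp])
E
python3 fit.py
```

```text
panel [ 0.60979936 -0.20513874 -1.79601851] [[0.3, -0.5], [0.1, -0.1], [-0.8, 1.4], [0.2, -0.5]]
box [ 0.48187231  0.17294702 -2.38555548] [[-0.6, -0.2], [-0.2, -0.0], [0.8, -0.7], [0.8, -0.3], [-0.2, 0.7], [0.2, -0.1], [1.0, 0.9], [-0.4, -2.0], [-0.9, -0.5]]
screw y,z panel [-0.03840768  0.18308735]
[ 0.57414828 -0.18876347  0.175     ]
```

Run:
```python
from fit import *
def loc(P,uv): 
    w=plane(P,uv,2,.096)-np.array([bp[0],bp[1],0]);c,s=np.cos(bp[2]),np.sin(bp[2])
    return np.round([c*w[0]+s*w[1],-s*w[0]+c*w[1]],3)
for n,f,pts in(('side',B,[[(40,268),(160,285),(190,222),(68,200)],[(390,362),(486,362),(495,260),(405,252)],[(485,128),(570,122),(562,40),(485,42)]]),):
    for q in pts: print([loc(D[n],f(*p)).tolist() for p in q])
print('tool yaw', R.from_quat(monitor.sense()['ee_rot']).as_matrix()[:2])
```

```text
panel [ 0.60979936 -0.20513874 -1.79601851] [[0.3, -0.5], [0.1, -0.1], [-0.8, 1.4], [0.2, -0.5]]
box [ 0.48187231  0.17294702 -2.38555548] [[-0.6, -0.2], [-0.2, -0.0], [0.8, -0.7], [0.8, -0.3], [-0.2, 0.7], [0.2, -0.1], [1.0, 0.9], [-0.4, -2.0], [-0.9, -0.5]]
screw y,z panel [-0.03840768  0.18308735]
[ 0.57414828 -0.18876347  0.175     ]
[[0.111, -0.066], [0.097, -0.017], [0.063, -0.025], [0.076, -0.078]]
[[0.089, 0.086], [0.073, 0.12], [0.025, 0.098], [0.038, 0.063]]
[[-0.039, 0.059], [-0.059, 0.09], [-0.103, 0.064], [-0.086, 0.033]]
tool yaw [[ 9.30934920e-01  3.65184668e-01 -5.77414274e-04]
 [ 3.65185114e-01 -9.30933361e-01  1.70579111e-03]]
```

drive_tool(
  targets=[
    [[17,25,4,0,0,0.48],[17,25,4,0,0,0.48],[17,25,4,0,0,0.48],[17,25,4,0,0,0.48],[17,25,4,0,0,0.48],[17,25,4,0,0,0.48],[17,25,4,0,0,0.48],[34,50,2,0,0,0.97]],
  ],
)

```text
t: 0.95
tool_pos: [0.444, -0.339, 0.2901]
ee_rot: [0.877, 0.481, -0.001, 0.002]
ft_force: [0.3, 0.3, -0.1]
width: 0.088
grip_force: 0.0
```

drive_tool(
  targets=[
    [[17,25,-2,0,0,0.49],[17,25,-2,0,0,0.49],[17,25,-2,0,0,0.49],[17,25,-2,0,0,0.49],[17,25,-2,0,0,0.49],[17,25,-2,0,0,0.49],[17,25,-2,0,0,0.49],[17,25,-2,0,0,0.49]],
  ],
)

```text
t: 1.75
tool_pos: [0.6147, -0.0866, 0.2684]
ee_rot: [0.733, 0.68, -0.001, -0.0]
ft_force: [0.1, 0.2, 0.8]
width: 0.088
grip_force: 0.0
```

Run:
```python
from fit import *
s=monitor.sense();f=viewer.grab_frame('wrist');P=cam(f,s);D['wrist1']=P
pickle.dump(D,open('P0.pkl','wb'));cv2.imwrite('pics/w1.png',f['img'][...,::-1])
print(proj(P,W(pp,(-.008,-.038,.175))),proj(P,W(pp,(0,-.14,.206))),proj(P,W(pp,(0,.14,.206))), s['dq'].max())
```

```text
panel [ 0.60979936 -0.20513874 -1.79601851] [[0.3, -0.5], [0.1, -0.1], [-0.8, 1.4], [0.2, -0.5]]
box [ 0.48187231  0.17294702 -2.38555548] [[-0.6, -0.2], [-0.2, -0.0], [0.8, -0.7], [0.8, -0.3], [-0.2, 0.7], [0.2, -0.1], [1.0, 0.9], [-0.4, -2.0], [-0.9, -0.5]]
screw y,z panel [-0.03840768  0.18308735]
[ 0.57414828 -0.18876347  0.175     ]
[283.3161719  317.07924459] [150.31581958 335.09424455] [489.71050248 377.1467516 ] 0.01224447494721332
```

View pics/w1.png

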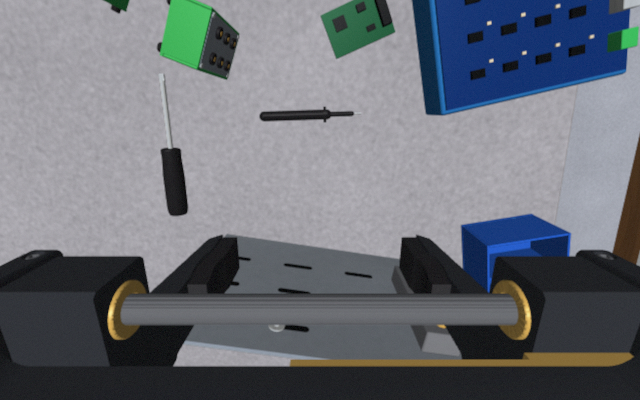

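Run:
```python
import cv2
b=cv2.imread('pics/w1.png')
cv2.imwrite('pics/w1z.png',cv2.resize(b[228:368,180:380],None,fx=4,fy=4,interpolation=cv2.INTER_CUBIC))
```

```text
(no output)
```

View pics/w1z.png

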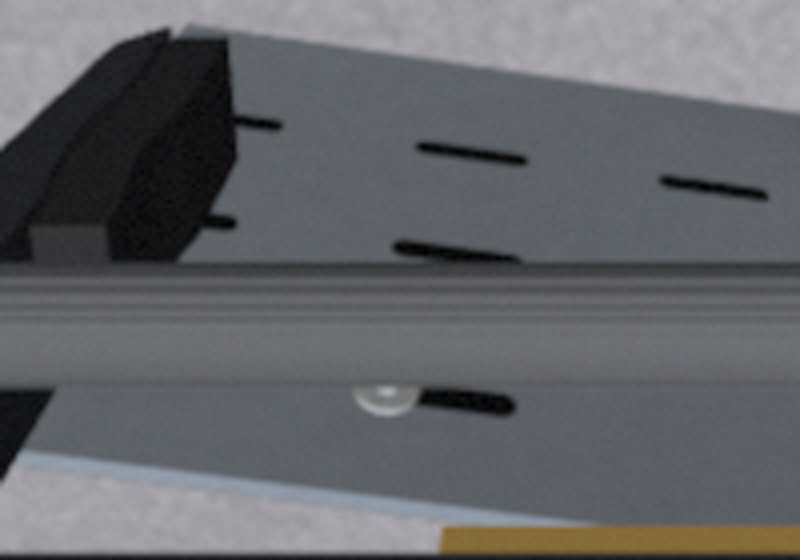

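```bash
cat > fit2.py <<'E'
from fit import *
Pw=D['wrist1'];Z=lambda X,Y:up(180,228,4,X,Y)
def onpan(p,uv,dx=0):  # pixel -> panel y,z at panel x=dx
    r=least_squares(lambda q:proj(Pw,W(p,(dx,q[0],q[1])))-uv,[-.03,.15]);return r.x
def res(p):
    e=[]
    for n,uv,X in pan: e+=list((proj(D['scene'],W(p,X))-uv)*2.6)       # ~mm
    e+=list((onpan(p,Z(190,25))-[-.14,0])*1e3*.7)
    e+=list((onpan(p,Z(512,405))-[-.012,.175])*1e3)
    for q in((60,453),(300,483),(540,516)): e.append((onpan(p,Z(*q))[1]-.206)*1e3)
    e.append((onpan(p,Z(700,98))[1])*1e3*.7)
    return np.array(e)
r=least_squares(res,pp,loss='soft_l1');p2=r.x
print('panel2',p2,np.round(res(p2),1))
print('slot end',onpan(p2,Z(512,405)),'head centre side',[onpan(p2,Z(387,395),dx) for dx in(-.0015,-.006,-.0105)], 'bottom',[onpan(p2,Z(387,416),dx) for dx in(-.0015,-.006,-.0105)])
rr=least_squares(lambda q:proj(D['scene'],W(p2,(-.0085,q[0],q[1])))-S(261,154),[-.03,.175]);print('screw from scene',rr.x)
np.save('pan.npy',p2)
E
python3 fit2.py|tail -4
```

```text
panel2 [ 0.60886734 -0.20615057 -1.79574859] [ 0.2 -2.2 -0.1 -1.4 -2.5  2.7  0.1 -2.2  0.5  0.8 -1.9  0.2 -1.  -0.9
 -0.   2.1]
slot end [-0.01385558  0.17516966] head centre side [array([-0.04223944,  0.17880505]), array([-0.0419895 ,  0.18407925]), array([-0.04173957,  0.18935345])] bottom [array([-0.0413354 ,  0.18523325]), array([-0.04110696,  0.19035466]), array([-0.04087852,  0.19547606])]
screw from scene [-0.03865599  0.18119441]
```

```bash
cat >> h.py <<'E'
def ploc(p,X):
    w=np.array(X)-[p[0],p[1],0];c,s=np.cos(p[2]),np.sin(p[2]);return np.array([c*w[0]+s*w[1],-s*w[0]+c*w[1],w[2]])
E
python3 - <<'E'
from h import *
p=np.load('pan.npy');s=monitor.sense()
print(s['tool_pos'],ploc(p,s['tool_pos']))
M=R.from_quat(s['ee_rot']).as_matrix();print(M[:,1],np.arctan2(M[1,1],M[0,1])-p[2]-np.pi/2)
P=None
f=viewer.grab_frame('wrist')
for d in(-.04,-.02,0):
    st=dict(s);c,sn=np.cos(p[2]),np.sin(p[2]);st['tool_pos']=np.array([p[0]+c*d+sn*.04,p[1]+sn*d-c*.04,.27])
    P=cam(f,st);g=lambda x,y,z:proj(P,[p[0]+c*x-sn*y,p[1]+sn*x+c*y,z])
    print(d,g(-.008,-.04,.175),g(0,-.04,.206),(st['tool_pos']-s['tool_pos'])*100)
E
```

```text
[ 0.61420183 -0.08768812  0.268696  ] [-0.11666767 -0.02122413  0.268696  ]
[ 0.99709493 -0.07615453 -0.00147965] 0.14872384329372546
-0.04 [313.47783318 241.93394615] [311.12818957 269.38615299] [-3.54042854 -7.05478645  0.13039954]
-0.02 [316.96526669 219.77116556] [314.99873291 245.1194453 ] [-3.98654819 -9.00439596  0.13039954]
0 [320.62002046 196.54505796] [319.07932592 219.53581292] [ -4.43266785 -10.95400548   0.13039954]
```

drive_tool(
  targets=[
    [[-3.5,-7.1,0,0,0,-0.149],[-3.5,-7.1,0,0,0,-0.149],[-3.5,-7.1,0,0,0,-0.149],[-3.5,-7.1,0,0,0,-0.149]],
  ],
)

```text
t: 2.25
tool_pos: [0.5786, -0.16, 0.2698]
ee_rot: [0.784, 0.621, 0.0, 0.0]
ft_force: [0.6, 0.2, -0.1]
width: 0.0879
grip_force: 0.0
```

Run:
```python
from fit import *
s=monitor.sense();f=viewer.grab_frame('wrist');P=cam(f,s);D['wrist2']=P
pickle.dump(D,open('P0.pkl','wb'))
cv2.imwrite('pics/w2z.png',cv2.resize(f['img'][180:320,230:420,::-1],None,fx=4,fy=4,interpolation=cv2.INTER_CUBIC))
p=np.load('pan.npy');print(proj(P,W(p,(-.008,-.04,.175))),ploc(p,s['tool_pos']))
```

```text
panel [ 0.60979936 -0.20513874 -1.79601851] [[0.3, -0.5], [0.1, -0.1], [-0.8, 1.4], [0.2, -0.5]]
box [ 0.48187231  0.17294702 -2.38555548] [[-0.6, -0.2], [-0.2, -0.0], [0.8, -0.7], [0.8, -0.3], [-0.2, 0.7], [0.2, -0.1], [1.0, 0.9], [-0.4, -2.0], [-0.9, -0.5]]
screw y,z panel [-0.03840768  0.18308735]
[ 0.57414828 -0.18876347  0.175     ]
[318.77964568 240.65262251] [-0.03824464 -0.03975127  0.26975133]
```

View pics/w2z.png

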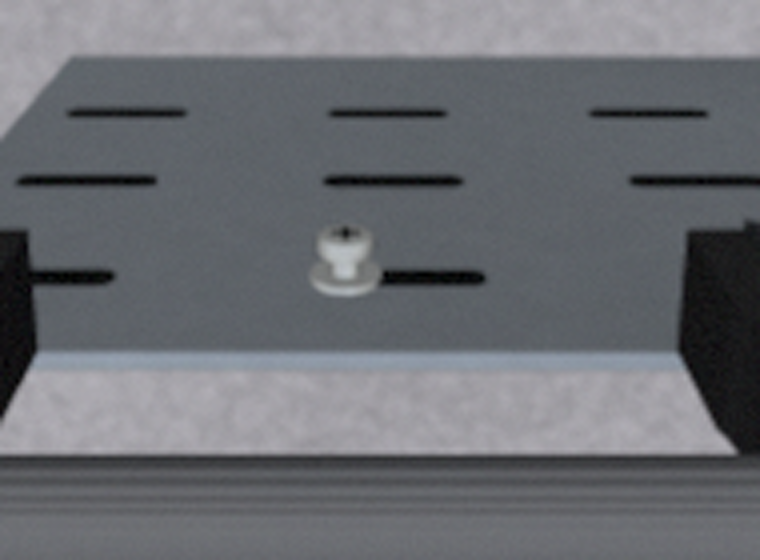

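Screw head is at crop (345,243). The slots are level, so the yaw matches the panel, and the screw lies at panel y ≈ -42.5 mm. Now I'll move above the box.

drive_tool(
  targets=[
    [[-9.7,33.3,-3,0,0,-0.59],[-9.7,33.3,-3,0,0,-0.59],[-9.7,33.3,-3,0,0,-0.59],[-9.7,33.3,-3,0,0,-0.59],[-9.7,33.3,-3,0,0,-0.59],[-9.7,33.3,-3,0,0,-0.59],[-9.7,33.3,-3,0,0,-0.59],[-9.7,33.3,-3,0,0,-0.59]],
  ],
)

```text
t: 3.1
tool_pos: [0.4803, 0.1797, 0.239]
ee_rot: [0.929, 0.371, -0.0, -0.001]
ft_force: [0.6, -0.6, -0.3]
width: 0.0878
grip_force: 0.0
```

drive_tool(
  targets=[
    [[0,0,-3,0,0,0],[0,0,-3,0,0,0],[0,0,-3,0,0,0]],
  ],
  claw=0.85,
)

```text
t: 3.4
tool_pos: [0.4821, 0.1746, 0.2091]
ee_rot: [0.93, 0.369, -0.001, -0.0]
ft_force: [0.6, 0.2, 0.3]
width: 0.075
grip_force: 0.0
```

Run:
```python
from fit import *
s=monitor.sense();f=viewer.grab_frame('wrist');P=cam(f,s);D['wrist3']=P
pickle.dump(D,open('P0.pkl','wb'))
cv2.imwrite('pics/w3.png',f['img'][...,::-1])
print([proj(P,W(bp,(a,b,.096))).round(1).tolist() for a,b in((.018,-.028),(.018,.028),(-.018,.028),(-.018,-.028))],ploc(bp,s['tool_pos']))
```

```text
panel [ 0.60979936 -0.20513874 -1.79601851] [[0.3, -0.5], [0.1, -0.1], [-0.8, 1.4], [0.2, -0.5]]
box [ 0.48187231  0.17294702 -2.38555548] [[-0.6, -0.2], [-0.2, -0.0], [0.8, -0.7], [0.8, -0.3], [-0.2, 0.7], [0.2, -0.1], [1.0, 0.9], [-0.4, -2.0], [-0.9, -0.5]]
screw y,z panel [-0.03840768  0.18308735]
[ 0.57414828 -0.18876347  0.175     ]
[[288.5, 220.3], [351.9, 220.2], [353.2, 180.5], [287.2, 180.6]] [-0.00126895 -0.0010123   0.20905425]
```

View pics/w3.png

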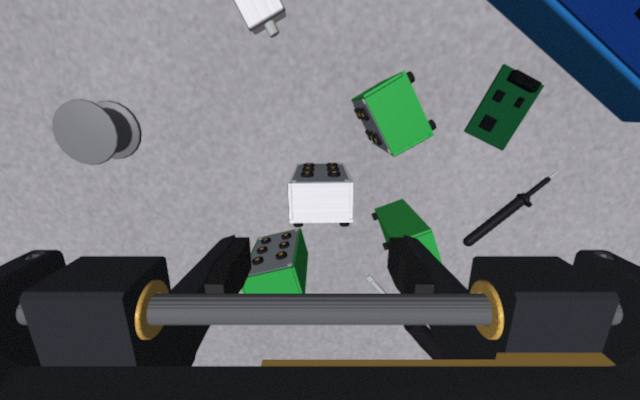

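Run:
```python
from fit import *
P=D['wrist3']
for uv in((378,207),(375,215),(405,200),(437,250)):
    print(uv,ploc(bp,plane(P,uv,2,0)).round(3),ploc(bp,plane(P,uv,2,.096)).round(3))
print(ploc(bp,plane(P,(302,230),2,.096)).round(3),ploc(bp,plane(P,(306,231),2,.096)).round(3),ploc(bp,plane(P,(283,230),2,.096)).round(3))
```

```text
panel [ 0.60979936 -0.20513874 -1.79601851] [[0.3, -0.5], [0.1, -0.1], [-0.8, 1.4], [0.2, -0.5]]
box [ 0.48187231  0.17294702 -2.38555548] [[-0.6, -0.2], [-0.2, -0.0], [0.8, -0.7], [0.8, -0.3], [-0.2, 0.7], [0.2, -0.1], [1.0, 0.9], [-0.4, -2.0], [-0.9, -0.5]]
screw y,z panel [-0.03840768  0.18308735]
[ 0.57414828 -0.18876347  0.175     ]
(378, 207) [ 0.037  0.07  -0.   ] [0.006 0.05  0.096]
(375, 215) [ 0.048  0.067 -0.   ] [0.013 0.048 0.096]
(405, 200) [ 0.029  0.102 -0.   ] [-0.001  0.073  0.096]
(437, 250) [0.095 0.148 0.   ] [0.047 0.106 0.096]
[ 0.027 -0.016  0.096] [ 0.028 -0.013  0.096] [ 0.027 -0.033  0.096]
```

The wrist view matches the box fit to within about 2 px, with the box top centred at about (321,203). The green base is 25 mm or more clear of the finger path. I'll descend and grip.

drive_tool(
  targets=[
    [[-0.2,-0.2,-5,0,0,0],[-0.2,-0.2,-9,0,0,0],[-0.2,-0.2,-12,0,0,0],[-0.2,-0.2,-14,0,0,0],[-0.2,-0.2,-14,0,0,0],[-0.2,-0.2,-14,0,0,0]],
  ],
)

```text
t: 4.05
tool_pos: [0.4817, 0.1726, 0.0706]
ee_rot: [0.93, 0.368, 0.001, 0.0]
ft_force: [0.1, 0.7, 0.3]
width: 0.0751
grip_force: 0.0
```

drive_tool(
  targets=[
    [[0,0,0,0,0,0],[0,0,0,0,0,0],[0,0,0,0,0,0],[0,0,0,0,0,0],[0,0,0,0,0,0],[0,0,0,0,0,0],[0,0,0,0,0,0],[0,0,0,0,0,0]],
  ],
  claw=0.4,
  force=25,
)

```text
t: 4.85
tool_pos: [0.482, 0.1731, 0.0711]
ee_rot: [0.93, 0.369, 0.002, 0.0]
ft_force: [-0.0, -1.8, 5.6]
width: 0.056
grip_force: 25.0
```

drive_tool(
  targets=[
    [[0,0,3,0,0,0],[0,0,8,0,0,0],[0,0,13,0,0,0],[0,0,17,0,0,0],[0,0,18,0,0,0],[1,-4,18,0,0,0.1],[2.5,-8,18,0,0,0.2],[4,-12,18,0,0,0.3]],
  ],
)

```text
t: 5.65
tool_pos: [0.5191, 0.052, 0.2466]
ee_rot: [0.863, 0.506, -0.002, -0.001]
ft_force: [0.8, 0.5, -4.0]
width: 0.0554
grip_force: 25.0
```

drive_tool(
  targets=[
    [[1.5,-4.5,0,0,0,0.1],[3,-9,0,0,0,0.2],[4.5,-13.5,-2,0,0,0.285],[6.1,-17,-4,0,0,0.285],[6.1,-18.2,-6,0,0,0.285],[6.1,-18.2,-6.7,0,0,0.285],[6.1,-18.2,-6.7,0,0,0.285],[6.1,-18.2,-6.7,0,0,0.285]],
  ],
)

```text
t: 6.45
tool_pos: [0.581, -0.1279, 0.1818]
ee_rot: [0.784, 0.621, -0.0, -0.001]
ft_force: [-0.1, 0.3, -3.4]
width: 0.0556
grip_force: 25.0
```

```bash
cat > st.py <<'E'
from h import *
p=np.load('pan.npy');s=monitor.sense()
rot=lambda v:ploc(np.array([0,0,p[2]]),v)
print('t',s['t'],'pan',(ploc(p,s['tool_pos'])*1e3).round(2),'yawerr',(R.from_quat(s['ee_rot'])*R.from_euler('x',np.pi)).as_euler('zyx').round(4)-np.array([p[2]+np.pi,0,0]),'F',rot(s['ft_force']).round(1),'M',rot(s['torque']).round(2),'w',s['width'],s['grip_force'])
E
python3 st.py
```

```text
t 6.45 pan [-70.1  -44.66 181.77] yawerr [-0.00504406  0.0014      0.0009    ] F [-0.3 -0.2 -3.4] M [ 0.09 -0.    0.04] w 0.05562138143701716 24.957865085452795
```

drive_tool(
  targets=[
    [[0.21,-0.05,0.23,0,0,0],[0.21,-0.05,0.23,0,0,0],[0.21,-0.05,0.23,0,0,0]],
  ],
)

```text
t: 6.75
tool_pos: [0.5844, -0.1291, 0.1862]
ee_rot: [0.784, 0.621, 0.001, 0.001]
ft_force: [0.2, -0.2, -2.9]
width: 0.0561
grip_force: 25.0
```

```bash
python3 st.py
python3 - <<'E'
from fit import *
s=monitor.sense();f=viewer.grab_frame('wrist');P=cam(f,s);D['wrist4']=P
pickle.dump(D,open('P0.pkl','wb'))
cv2.imwrite('pics/w4z.png',cv2.resize(f['img'][190:330,230:420,::-1],None,fx=4,fy=4,interpolation=cv2.INTER_CUBIC))
p=np.load('pan.npy');print(proj(P,W(p,(-.008,-.0425,.175))))
E
```

```text
t 6.75 pan [-69.64 -41.   186.16] yawerr [-0.00494406 -0.0024     -0.0006    ] F [ 0.1  0.3 -2.9] M [0.03 0.01 0.01] w 0.056067754123479197 24.95779410470277
panel [ 0.60979936 -0.20513874 -1.79601851] [[0.3, -0.5], [0.1, -0.1], [-0.8, 1.4], [0.2, -0.5]]
box [ 0.48187231  0.17294702 -2.38555548] [[-0.6, -0.2], [-0.2, -0.0], [0.8, -0.7], [0.8, -0.3], [-0.2, 0.7], [0.2, -0.1], [1.0, 0.9], [-0.4, -2.0], [-0.9, -0.5]]
screw y,z panel [-0.03840768  0.18308735]
[ 0.57414828 -0.18876347  0.175     ]
[316.86858241 348.16771867]
```

View pics/w4z.png

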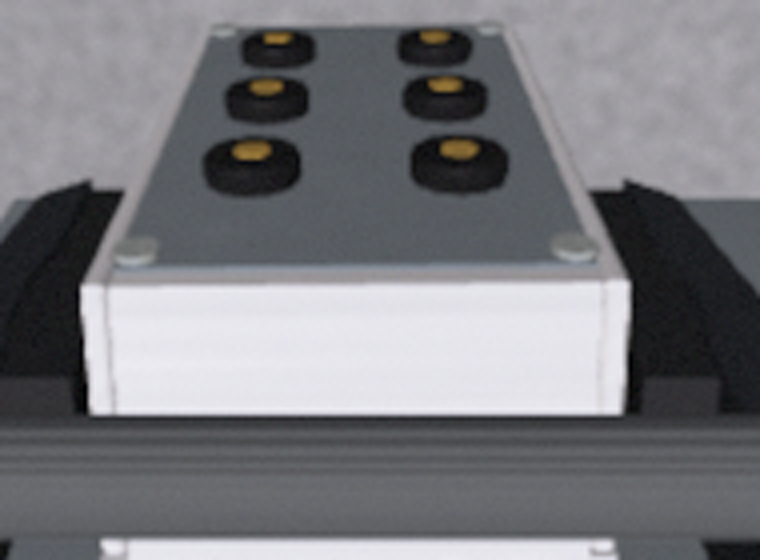

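```bash
python3 st.py
python3 - <<'E'
from h import *
p=np.load('pan.npy')
for i in range(5): viewer.grab_frame('scene');s=monitor.sense();print((ploc(p,s['tool_pos'])*1e3).round(2), s['ft_force'].round(1))
E
```

```text
t 6.8 pan [-69.5  -41.23 185.8 ] yawerr [-0.00524406 -0.0018     -0.0004    ] F [ 0.5  0.6 -3.9] M [0.04 0.02 0.01] w 0.055776211260603704 24.9578443961218
[-69.35 -41.41 185.52] [ 0.2  0.2 -3.3]
[-69.24 -41.54 185.26] [ 0.7 -0.1 -3.8]
[-69.13 -41.62 185.04] [-0.5  0.  -3.2]
[-69.07 -41.69 184.9 ] [ 0.1 -0.4 -4.7]
[-69.   -41.73 184.78] [ 1.3  1.1 -4.4]
```

drive_tool(
  targets=[
    [[-0.3,-1.1,0,0,0,0],[-0.6,-2.2,0,0,0,0],[-0.82,-3.2,-0.03,0,0,0],[-0.82,-3.2,-0.03,0,0,0],[-0.82,-3.2,-0.03,0,0,0],[-0.82,-3.2,-0.03,0,0,0],[-0.82,-3.2,-0.03,0,0,0],[-0.82,-3.2,-0.03,0,0,0]],
  ],
)

```text
t: 7.85
tool_pos: [0.5755, -0.1613, 0.1844]
ee_rot: [0.784, 0.621, 0.0, -0.0]
ft_force: [0.3, 0.2, -4.4]
width: 0.0556
grip_force: 25.0
```

```bash
python3 st.py
```

```text
t 7.85 pan [-36.3  -42.56 184.39] yawerr [-0.00564406  0.0001      0.0001    ] F [-0.3  0.2 -4.4] M [ 0.11 -0.02  0.04] w 0.055635830597485884 24.95783861260861
```

drive_tool(
  targets=[
    [[-0.04,-0.2,-0.02,0,0,0],[-0.09,-0.39,-0.02,0,0,0],[-0.13,-0.58,-0.02,0,0,0],[-0.18,-0.78,-0.02,0,0,0],[-0.18,-0.78,-0.02,0,0,0],[-0.18,-0.78,-0.02,0,0,0]],
  ],
)

```text
t: 8.45
tool_pos: [0.5736, -0.1695, 0.1842]
ee_rot: [0.784, 0.621, 0.0, -0.0]
ft_force: [-0.8, 0.0, -3.8]
width: 0.0558
grip_force: 25.0
```

```bash
python3 st.py
```

```text
t 8.45 pan [-27.82 -42.56 184.18] yawerr [-0.00634406  0.          0.0001    ] F [ 0.1 -0.8 -3.8] M [0.04 0.   0.01] w 0.055799929677369374 24.957808144390583
```

drive_tool(
  targets=[
    [[-0.02,-0.1,0,0,0,0],[-0.04,-0.2,0,0,0,0],[-0.04,-0.2,0,0,0,0],[-0.04,-0.2,0,0,0,0],[-0.04,-0.2,0,0,0,0]],
  ],
)

```text
t: 8.95
tool_pos: [0.5732, -0.1714, 0.1842]
ee_rot: [0.784, 0.621, 0.0, -0.0]
ft_force: [-0.1, -0.1, -4.2]
width: 0.0557
grip_force: 25.0
```

```bash
python3 st.py
```

```text
t 8.95 pan [-25.92 -42.49 184.21] yawerr [-0.00604406 -0.          0.0001    ] F [ 0.2 -0.1 -4.2] M [ 0.06  0.08 -0.03] w 0.055735738775349666 24.956968193873763
```

drive_tool(
  targets=[
    [[-0.02,-0.1,0,0,0,0],[-0.04,-0.2,0,0,0,0],[-0.04,-0.2,0,0,0,0],[-0.04,-0.2,0,0,0,0],[-0.04,-0.2,0,0,0,0]],
  ],
)

```text
t: 9.45
tool_pos: [0.5728, -0.1732, 0.1842]
ee_rot: [0.784, 0.621, 0.0, -0.0]
ft_force: [0.6, 2.7, -3.0]
width: 0.0559
grip_force: 25.0
```

```bash
cat >> st.py <<'E'
F=[]
for i in range(6): viewer.grab_frame('scene');s=monitor.sense();F.append(np.r_[rot(s['ft_force']),rot(s['torque'])*10,ploc(p,s['tool_pos'])*1e3])
print('avg F, 10M, pan',np.mean(F,0).round(2))
E
python3 st.py
```

```text
t 9.45 pan [-24.11 -42.48 184.23] yawerr [-0.00604406  0.          0.0004    ] F [-2.8 -0.1 -3. ] M [-0.01  0.46 -0.06] w 0.055878089678431955 24.953270670957863
avg F, 10M, pan [-2.9900e+00 -3.5000e-01 -2.9000e+00 -1.6000e-01  4.9000e+00 -4.8000e-01
 -2.4020e+01 -4.2470e+01  1.8423e+02]
```

drive_tool(
  targets=[
    [[-0.01,-0.04,0,0,0,0],[-0.01,-0.04,0,0,0,0],[-0.01,-0.04,0,0,0,0]],
  ],
)

```text
t: 10.05
tool_pos: [0.5727, -0.1737, 0.1842]
ee_rot: [0.784, 0.621, 0.0, -0.0]
ft_force: [0.4, 3.3, -2.9]
width: 0.056
grip_force: 25.0
```

```bash
python3 st.py
```

```text
t 10.05 pan [-23.56 -42.47 184.23] yawerr [-0.00614406  0.          0.0002    ] F [-3.3 -0.4 -2.9] M [-0.05  0.63 -0.05] w 0.05595488049439692 24.951862497255206
avg F, 10M, pan [ -3.74  -0.73  -2.26  -0.81   6.09  -0.36 -23.53 -42.46 184.23]
```

drive_tool(
  targets=[
    [[0,0,-0.1,0,0,0],[0,0,-0.2,0,0,0],[0,0,-0.3,0,0,0],[0,0,-0.3,0,0,0],[0,0,-0.3,0,0,0]],
  ],
)

```text
t: 10.85
tool_pos: [0.573, -0.1739, 0.1812]
ee_rot: [0.784, 0.621, 0.0, 0.0]
ft_force: [1.6, 2.6, -2.9]
width: 0.0556
grip_force: 25.0
```

```bash
python3 st.py
```

```text
t 10.85 pan [-23.41 -42.15 181.18] yawerr [-0.00604406 -0.0006     -0.0002    ] F [-2.9  1.  -2.9] M [0.32 0.59 0.  ] w 0.05561399824278539 24.95950758922845
avg F, 10M, pan [ -3.46   1.64  -3.66   3.55   6.14   0.23 -23.42 -42.16 181.18]
```

drive_tool(
  targets=[
    [[0.06,-0.01,0,0,0,0],[0.06,-0.01,0,0,0,0],[0.06,-0.01,0,0,0,0]],
  ],
)

```text
t: 11.45
tool_pos: [0.5731, -0.1739, 0.1811]
ee_rot: [0.784, 0.621, -0.0, -0.0]
ft_force: [0.5, 3.1, -2.9]
width: 0.0556
grip_force: 25.0
```

```bash
python3 st.py
```

```text
t 11.45 pan [-23.47 -42.1  181.11] yawerr [-0.00614406  0.0007      0.0001    ] F [-3.1 -0.2 -2.9] M [ 0.1   0.52 -0.03] w 0.05555814575043808 24.955640570260584
avg F, 10M, pan [-3.2100e+00 -1.4000e-01 -2.8100e+00  2.4000e-01  5.5500e+00 -1.2000e-01
 -2.3460e+01 -4.2090e+01  1.8111e+02]
```

drive_tool(
  targets=[
    [[0,0,-0.1,0,0,0],[0,0,-0.2,0,0,0],[0,0,-0.3,0,0,0],[0,0,-0.3,0,0,0],[0,0,-0.3,0,0,0]],
  ],
)

```text
t: 12.25
tool_pos: [0.5735, -0.1741, 0.1783]
ee_rot: [0.784, 0.621, 0.0, 0.0]
ft_force: [2.1, 2.3, -1.9]
width: 0.0557
grip_force: 25.0
```

```bash
python3 st.py
```

```text
t 12.25 pan [-23.32 -41.6  178.26] yawerr [-0.00594406 -0.0004     -0.0004    ] F [-2.7  1.5 -1.9] M [0.16 0.33 0.05] w 0.05571824128298259 24.95718039572239
avg F, 10M, pan [-2.2400e+00  8.8000e-01 -2.3800e+00  1.9300e+00  3.5900e+00  1.0000e-01
 -2.3340e+01 -4.1600e+01  1.7828e+02]
```

drive_tool(
  targets=[
    [[0.03,-0.07,0,0,0,0],[0.03,-0.07,0,0,0,0],[0.03,-0.07,0,0,0,0],[0.03,-0.07,0,0,0,0]],
  ],
)

```text
t: 12.95
tool_pos: [0.5735, -0.1743, 0.1782]
ee_rot: [0.784, 0.621, 0.0, -0.0]
ft_force: [1.2, 5.2, -2.1]
width: 0.0556
grip_force: 25.0
```

```bash
python3 st.py
```

```text
t 12.95 pan [-23.13 -41.53 178.16] yawerr [-0.00594406  0.0003      0.0005    ] F [-5.3 -0.  -2.1] M [-0.01  0.69 -0.07] w 0.055575640243372894 24.95353647507727
avg F, 10M, pan [-4.3000e+00  1.5000e-01 -1.8200e+00 -3.9000e-01  7.3900e+00 -4.5000e-01
 -2.3060e+01 -4.1540e+01  1.7813e+02]
```

drive_tool(
  targets=[
    [[0,0,-0.1,0,0,0],[0,0,-0.2,0,0,0],[0,0,-0.3,0,0,0],[0,0,-0.3,0,0,0],[0,0,-0.3,0,0,0]],
  ],
)

```text
t: 13.75
tool_pos: [0.5736, -0.1746, 0.175]
ee_rot: [0.784, 0.621, 0.0, -0.0]
ft_force: [0.7, 5.2, -1.9]
width: 0.0558
grip_force: 25.0
```

```bash
python3 st.py
```

```text
t 13.75 pan [-22.89 -41.4  175.  ] yawerr [-0.00614406  0.          0.0001    ] F [-5.2 -0.5 -1.9] M [ 0.14  0.79 -0.02] w 0.05577037048047172 24.95570374187082
avg F, 10M, pan [-4.4300e+00  9.8000e-01 -3.6200e+00  1.2200e+00  7.8600e+00  1.0000e-02
 -2.2900e+01 -4.1390e+01  1.7501e+02]
```

drive_tool(
  targets=[
    [[0.03,-0.01,-0.1,0,0,0],[0.03,-0.01,-0.2,0,0,0],[0.03,-0.01,-0.3,0,0,0],[0.03,-0.01,-0.35,0,0,0],[0.03,-0.01,-0.35,0,0,0],[0.03,-0.01,-0.35,0,0,0]],
  ],
)

```text
t: 14.65
tool_pos: [0.5738, -0.1747, 0.1716]
ee_rot: [0.784, 0.621, -0.0, -0.0]
ft_force: [-0.6, 5.2, -1.7]
width: 0.0561
grip_force: 25.0
```

```bash
python3 st.py
```

```text
t 14.65 pan [-22.85 -41.25 171.59] yawerr [-0.00604406  0.0004      0.0001    ] F [-4.9 -1.7 -1.7] M [-0.13  0.82 -0.01] w 0.05605543432067223 24.95025449898094
avg F, 10M, pan [ -4.57  -1.51  -1.39  -1.88   7.74  -0.47 -22.84 -41.23 171.61]
```

drive_tool(
  targets=[
    [[0,0,-0.06,0,0,0],[0,0,-0.12,0,0,0],[0,0,-0.12,0,0,0],[0,0,-0.12,0,0,0]],
  ],
)

```text
t: 15.35
tool_pos: [0.5738, -0.1747, 0.1705]
ee_rot: [0.784, 0.621, -0.0, -0.0]
ft_force: [-0.6, 5.1, -1.6]
width: 0.0555
grip_force: 24.9
```

```bash
python3 st.py
```

```text
t 15.35 pan [-22.85 -41.16 170.49] yawerr [-0.00604406  0.0002      0.0001    ] F [-4.8 -1.7 -1.6] M [-0.27  0.78 -0.  ] w 0.055455812784428675 24.949864796362817
avg F, 10M, pan [ -4.7   -1.45  -1.34  -1.85   7.76  -0.46 -22.84 -41.17 170.49]
```

drive_tool(
  targets=[
    [[-0.02,0,-0.05,0,0,0],[-0.02,0,-0.05,0,0,0],[-0.02,0,-0.05,0,0,0]],
  ],
)

```text
t: 15.95
tool_pos: [0.5738, -0.1747, 0.1701]
ee_rot: [0.784, 0.621, 0.0, 0.0]
ft_force: [0.7, 5.0, -1.6]
width: 0.056
grip_force: 25.0
```

```bash
python3 st.py
```

```text
t 15.95 pan [-22.79 -41.2  170.08] yawerr [-0.00604406 -0.0001     -0.        ] F [-5.  -0.4 -1.6] M [-0.12  0.72 -0.08] w 0.05600426908419671 24.95078574400395
avg F, 10M, pan [ -4.58  -1.52  -1.09  -1.58   7.58  -0.52 -22.81 -41.2  170.08]
```

drive_tool(
  targets=[
    [[0,0,-0.05,0,0,0],[0,0,-0.05,0,0,0],[0,0,-0.05,0,0,0]],
  ],
)

```text
t: 16.55
tool_pos: [0.5738, -0.1748, 0.1698]
ee_rot: [0.784, 0.621, 0.0, 0.0]
ft_force: [-1.2, 3.8, -0.5]
width: 0.0555
grip_force: 24.9
```

```bash
python3 st.py
```

```text
t 16.55 pan [-22.77 -41.17 169.82] yawerr [-0.00604406 -0.0002     -0.0001    ] F [-3.5 -2.  -0.5] M [-0.22  0.8  -0.04] w 0.055519548710635164 24.949088101275265
avg F, 10M, pan [ -4.83  -2.04   0.    -2.25   7.67  -0.61 -22.8  -41.17 169.81]
```

drive_tool(
  targets=[
    [[0,0,-0.06,0,0,0],[0,0,-0.06,0,0,0],[0,0,-0.06,0,0,0],[0,0,-0.06,0,0,0]],
  ],
)

```text
t: 17.25
tool_pos: [0.5739, -0.1748, 0.1696]
ee_rot: [0.784, 0.621, 0.0, 0.0]
ft_force: [-1.8, 4.9, 2.3]
width: 0.0558
grip_force: 24.9
```

```bash
python3 st.py
```

```text
t 17.25 pan [-22.79 -41.12 169.64] yawerr [-0.00604406 -0.0004     -0.0002    ] F [-4.4 -2.8  2.3] M [-0.35  0.77 -0.08] w 0.055822156370438615 24.946607197634876
avg F, 10M, pan [ -4.98  -2.41   1.11  -3.6    7.54  -0.66 -22.78 -41.14 169.62]
```

drive_tool(
  targets=[
    [[-0.01,0.04,0,0,0,0],[0,0.08,0,0,0,0],[0,0.08,0,0,0,0]],
  ],
)

```text
t: 17.85
tool_pos: [0.5739, -0.1745, 0.1696]
ee_rot: [0.784, 0.621, -0.0, 0.001]
ft_force: [-2.5, 2.6, 1.6]
width: 0.0557
grip_force: 24.9
```

```bash
python3 st.py
```

```text
t 17.85 pan [-23.01 -41.13 169.57] yawerr [-0.00594406 -0.0006     -0.0012    ] F [-1.9 -3.   1.6] M [-0.4   0.25 -0.03] w 0.055732266739331765 24.947487032040954
avg F, 10M, pan [ -0.93  -3.1    3.95  -3.68   1.62  -0.5  -23.04 -41.11 169.49]
```

drive_tool(
  targets=[
    [[0,0,0,0,0,0],[0,0,0,0,0,0],[0,0,0,0,0,0]],
  ],
  force=4,
)

```text
t: 18.45
tool_pos: [0.574, -0.1744, 0.1693]
ee_rot: [0.784, 0.621, 0.0, 0.001]
ft_force: [-1.6, -0.6, 5.3]
width: 0.0562
grip_force: 4.0
```

drive_tool(
  targets=[
    [[0,0,0,0,0,0],[0,0,0,0,0,0],[0,0,0,0,0,0],[0,0,0,0,0,0],[0,0,0,0,0,0]],
  ],
  claw=0.8,
)

```text
t: 18.95
tool_pos: [0.5737, -0.1739, 0.1686]
ee_rot: [0.784, 0.621, -0.0, -0.0]
ft_force: [0.2, -0.0, -0.1]
width: 0.0704
grip_force: 0.0
```

```bash
python3 st.py
```

```text
t 18.95 pan [-23.6  -41.5  168.64] yawerr [-0.00604406  0.0003      0.0001    ] F [-0.   0.2 -0.1] M [ 0.06 -0.06 -0.  ] w 0.07037348865950327 0.0
avg F, 10M, pan [-2.4000e-01 -2.9000e-01  4.0000e-01  7.0000e-01 -2.8000e-01 -6.0000e-02
 -2.3580e+01 -4.1440e+01  1.6885e+02]
```

drive_tool(
  targets=[
    [[0,0,2,0,0,0],[0,0,5,0,0,0],[0,0,9,0,0,0],[0,0,12,0,0,0],[0.5,3,14,0,0,0],[1,6,14,0,0,0],[1,6,14,0,0,0],[1,6,14,0,0,0]],
  ],
)

```text
t: 20.05
tool_pos: [0.5836, -0.1136, 0.3088]
ee_rot: [0.783, 0.622, -0.0, 0.0]
ft_force: [-0.5, -0.0, -0.1]
width: 0.0706
grip_force: 0.0
```

Run:
```python
from fit import *
f=viewer.grab_frame('scene')['img'];s=monitor.sense();g=viewer.grab_frame('wrist');P=cam(g,s);g=g['img']
a=cv2.resize(f[100:240,150:260],(440,560),interpolation=cv2.INTER_CUBIC)
b=cv2.resize(g[170:390,240:380],(356,560),interpolation=cv2.INTER_CUBIC)[:,:356]
cv2.imwrite('pics/end.png',np.hstack([a,b])[:,:796,::-1])
p=np.load('pan.npy');print([proj(P,W(p,(x,-.0425+y,.195))) for x,y in((-.0415,-.028),(-.0415,.028),(-.0055,.028))],s['width'],s['tool_pos'])
```

```text
panel [ 0.60979936 -0.20513874 -1.79601851] [[0.3, -0.5], [0.1, -0.1], [-0.8, 1.4], [0.2, -0.5]]
box [ 0.48187231  0.17294702 -2.38555548] [[-0.6, -0.2], [-0.2, -0.0], [0.8, -0.7], [0.8, -0.3], [-0.2, 0.7], [0.2, -0.1], [1.0, 0.9], [-0.4, -2.0], [-0.9, -0.5]]
screw y,z panel [-0.03840768  0.18308735]
[ 0.57414828 -0.18876347  0.175     ]
[array([291.60018709, 244.39134974]), array([353.34743145, 244.10192922]), array([352.29449103, 279.06704394])] 0.07057586069000778 [ 0.58340073 -0.11417901  0.30838473]
```

View pics/end.png

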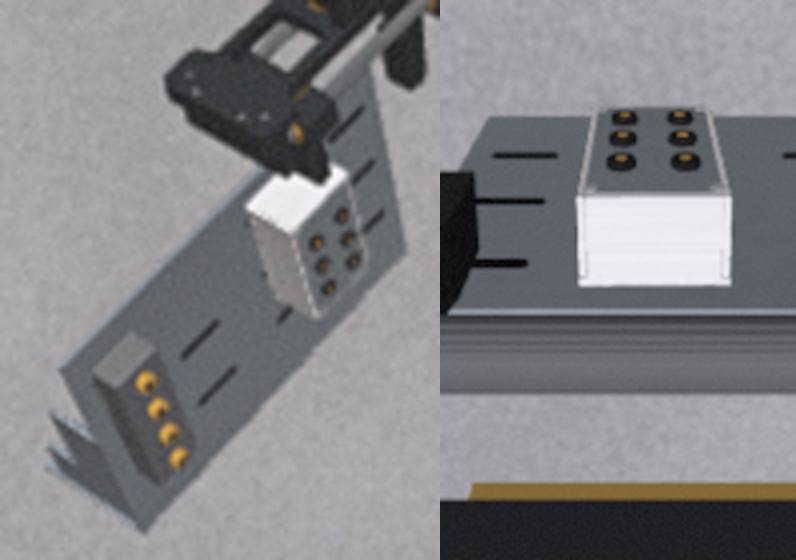

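The box hangs square on the panel (wrist crop (578-730, 195-285)), the gripper is clear, and nothing else was touched.

```bash
python3 -c "
from plant import arm;print(arm.job_done())"
```

```text
the job is handed in; nothing more can be done
None
```

The socket box is hanging on the panel's screw with the screw at the top of the slot. The gripper let go and backed clear, nothing else on the bench was touched, and the job is handed in at about 20 s.

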